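# Drive the proud splitting plug home with the lump hammer

## Task

One of the three splitting plugs in the stone still stands proud. Pick up the square-headed steel lump hammer, drive that plug down with it until it is fully home like its two neighbours (never letting go of the hammer or pushing on the plugs with the gripper itself), then set the hammer down on the bench clear of the stone. Leave the round white mallet, the brush and the chisel where they are.

Things in the scene. Friction and masses are not known exactly. Their poses are not given: they have to be found in the camera images.
- hammer: Loose lump hammer, 0.75 kg (varies), standing on one striking face (36 mm square), left or right of the stone. Steel head 40 x 40 x 76 mm tall; level wooden handle 26 mm wide, 30 mm deep, flat sides, its end 163 mm from the head's axis. Origin: centre of the lower face; z up through the head, x from handle to head. Head-heavy (centre of mass within 15 mm of the head's axis): grip with about 100 N.
- hammer_head (a point): Centre of the hammer's head, 38 mm above its lower face; axes as hammer.
- hammer_grip (a point): Point on the handle's axis 60 mm from the head's axis, 38 mm above the lower face: a good place to grip, fingers closing across the handle (along the hammer's y). Axes as hammer.
- stone: Fixed grey stone block 140 x 230 x 80 mm high; origin at the centre of its underside, z up, y along the row of three plug-and-feather sets, which stand 75 mm apart on a dark scribed line along its middle (one in the centre).
- set_a: Fixed set of two steel feathers (shims) in a hole in the stone with a plug between them; origin on the hole's axis, level with the stone's top face, z up, y along the row of sets. The feathers' ears stand 5.5 mm above the stone and reach 23 mm to either side along x. This one carries the plug that stands proud; it may be any of the three places.
- set_b: Fixed set of two steel feathers (shims) in a hole in the stone with a plug between them; origin on the hole's axis, level with the stone's top face, z up, y along the row of sets. The feathers' ears stand 5.5 mm above the stone and reach 23 mm to either side along x. Its plug is already home.
- set_c: Fixed set of two steel feathers (shims) in a hole in the stone with a plug between them; origin on the hole's axis, level with the stone's top face, z up, y along the row of sets. The feathers' ears stand 5.5 mm above the stone and reach 23 mm to either side along x. Its plug is already home.
- plug_a (a joint): The proud plug (steel wedge with a 30 mm round head 14 mm thick) in set_a; 35 mm travel, positive down: 0 = fully raised, top 54 mm above the stone; 0.035 = home on its stop, top 19 mm above it. A light spring (50 N/m) pushes back; friction of about 7 N holds it at any depth. Moving it down takes 6 to 10 N plus 15 N per m/s. It starts between 0 and 0.010.
- plug_b (a joint): The plug in set_b, same as plug_a, starts home; 35 mm travel, positive down: 0 = fully raised, top 54 mm above the stone; 0.035 = home on its stop, top 19 mm above it. A light spring (50 N/m) pushes back; friction of about 7 N holds it at any depth. Moving it down takes 6 to 10 N plus 15 N per m/s. 
- plug_c (a joint): The plug in set_c, same as plug_a, starts home; 35 mm travel, positive down: 0 = fully raised, top 54 mm above the stone; 0.035 = home on its stop, top 19 mm above it. A light spring (50 N/m) pushes back; friction of about 7 N holds it at any depth. Moving it down takes 6 to 10 N plus 15 N per m/s. 
- plug_a_top (a point): Centre of the flat round top (diameter 30 mm) of the plug in set_a, where the hammer strikes; moves with the plug.
- plug_b_top (a point): Centre of the flat round top (diameter 30 mm) of the plug in set_b.
- plug_c_top (a point): Centre of the flat round top (diameter 30 mm) of the plug in set_c.
- mallet: Bystander: round white mason's mallet, 0.7 kg, standing on its head with the handle up; head diameter 100 mm, 85 mm high, whole 195 mm high; origin at the centre of its underside. On the other side of the stone from the hammer.
- brush: Bystander: bench brush with wooden back 30 x 150 x 22 mm, bristles to +x (50 mm); origin under the back's centre, length along y.
- chisel: Bystander: steel pitching chisel 185 mm long, 14 mm thick, lying flat; origin under the shank's middle, blade to +x.
There are look-alikes about, which are no part of the job. There is more than one size of the hammer; the one meant has the size given above.

How it is judged:
On the way, in this order (a step that is already met when the one before it is completed fails the run):
1. the hammer is held in the gripper, lifted so that its head's centre is more than 100 mm above the bench (height (world z) of hammer_head above 0.1 m and contact force between the fingers and hammer above 1 N), for 0.1 s.
2. the proud plug is driven home (joint above 0.031) while the hammer is held and raised (value of joint plug_a above 0.031 m and contact force between the fingers and hammer above 1 N and height (world z) of hammer_head above 0.09 m), for 0.1 s.
At the end, for the whole second after the job is handed in: All three plugs are home (joints above 0.031 of 0.035, within 4 mm of the stop). The hammer rests on the bench, standing or lying (head's centre 10 to 60 mm above the bench), still (under 20 mm/s), not touching the stone (value of joint each of plug_a, plug_b, plug_c above 0.031 m and height (world z) of hammer_head between 0.01 and 0.06 m and linear speed of hammer below 0.02 m/s and not (contact force between hammer and stone above 0.2 N)).
It fails at once if the gripper or arm presses on a plug or its feathers (over 5 N) (contact force between any of the fingers, the arm and set_a above 5 N or contact force between any of the fingers, the arm and set_b above 5 N or contact force between any of the fingers, the arm and set_c above 5 N).
It fails at once if the mallet is moved by more than 30 mm (distance of mallet from where it was at the start of the episode above 0.03 m).
It fails at once if the brush is moved by more than 30 mm (distance of brush from where it was at the start of the episode above 0.03 m).
It fails at once if the chisel is moved by more than 30 mm (distance of chisel from where it was at the start of the episode above 0.03 m).
It fails at once if the mallet is tipped over (angle between mallet's own z axis and vertical above 0.5 rad).
It also fails if it takes over 40 s, if anything falls off the work surface, if the arm or the gripper's body presses on something with over 40 N, if the wrist force passes 120 N, or if a joint passes its speed limit or range.

## Robot

A 6-joint arm with a two-finger parallel gripper is mounted at the origin on the work surface. World frame = base frame: x ahead of the robot, y to its left, z up, the work surface at z = 0. Lengths are in m, angles in rad, forces in N, time in s.
With the tool pointing down it reaches from about 0.325 to 0.75 m from the base axis. Payload 7.6 kg.
Tool frame: the origin (TCP) lies at the very end of the fingers, on their centre line; the grasp point (between the pads) lies 19 mm behind it (tcp_to_grasp is the x of the grasp point in the tool frame, in m); x points along the fingers, z is the direction in which the jaws open and shut, and the axes are right-handed (so a half turn about x gives the same grasp; the last joint's range is limited). The gripper opens to 85 mm and grips with 20 to 120 N. Pads are 22 mm wide; open, the fingers measure 114 mm over their backs; the gripper's body (76 mm by 85 mm) begins 54 mm behind the grasp point. The pads swing forward as they close: fully open they stand 13 mm farther back than shut.
Start: joints at [1.155, 0.052, 1.401, -0, 1.689, -0.07], TCP at [0.178, 0.494, 0.231] pointing down, gripper open.
Joint ranges: [-2.9, 2.9], [-0.91, 2.17], [0.12, 2.37], [-1.06, 4.2], [0.26, 2.73], [-2.93, 2.93]. Speed limits (rad/s): [2.57, 2.57, 3.01, 3.14, 3.14, 3.14].

## Interface

Orientations are given as a unit quaternion [x, y, z, w].
In Python, from station import state, grab_frame, camera_model, close_job, tcp_to_grasp gives the robot as it stands.
- The arm moves only by the tool jog_arm, never from a script. Its argument "steps" is text: rows parted by semicolons, each of 7 numbers parted by spaces: the shift along the tool's x, y, z in units of 500 mm (1.0 is 500 mm), then the turn, a rotation vector about the tool's x, y, z in units of pi/2 rad (1.0 is pi/2 rad), then the gripper command: -1 is shut, 1 is fully open, values between are in proportion. A call has 1 to 10 rows; each row shifts and turns the commanded pose from where the row before left it, along the tool's axes as they then stand; what a row does not reach is not made up. A row lasts 1/8 s, in which the tool goes at most 62.5 mm and 10.7 degrees, less where a joint would pass 70% of its speed; a pose out of reach is approached as far as the arm can. A call with a number of a shift or a turn outside -1 to 1 is refused whole. A call with a gripper value outside its range is refused whole. The fingers move at their own pace and stop on an object; "grip_force" is the grip in N (left out, the last holds). Time passes only in rows, so rows that do not move let the fingers close. It gives the time, the measured TCP pose, the force and the opening at its end, in the units of the state.
- state(): the state, without advancing time (a new reading comes with each control period).
- grab_frame(name): name is "scene" or "top"; returns the picture (384x512x3 uint8, red, green, blue); there is no depth.
- camera_model(name): a dict with "fx", "fy", "cx", "cy" (pixels), "R" (3x3) and "t" (3): a world point X has camera coordinates R X + t. Camera axes: x right, y down, z forward; pixel columns grow to the right and rows downward; lengths in m; the calibration is good to about 2 mm. A picture is of the moment at which its call begins. camera_model takes no time and is no camera call.
- close_job(): hands the job in, once; it reports no verdict.
The state is a dict: "time_s": time; "joints": joint angles; "dq": joint speeds; "tau": joint torques, N m; "tool_pos": TCP position; "tcp_rot": TCP orientation; "wrist_force": force on the tool from outside, world axes, zero at the start; "wrist_torque": the same for the moment, N m; "finger_gap": opening from 0.0 (shut) to 1.0 (fully open).
Only numpy, scipy, OpenCV 4.12 (cv2) and the standard library are available. Lean on these libraries where they do the work, as an engineer would, in place of code of your own. Each camera call takes 0.05 s, during which the arm holds its last target. There are 200 camera calls.

## Working session

There is one attempt and no reset: what is moved stays moved. The work goes in short steps, Python scripts to look and compute and a tool call to move; the robot and the scene stay as the last step left them, time stands still between calls to the robot, and variables do not carry over. Pictures are saved under pics/ and viewed, about 8 in all and at most 12, crops included, and the job is handed in when it is done.

Besides the shell and the picture viewer there is one more tool, called after "Emit:" as a command line: name --argument value ..., lists and objects as JSON in quotes. jog_arm: Moves the arm, as the interface text tells. Shifts and turns lie within -1 to 1; 1 stands for 500 mm of shift or pi/2 rad of turn. Its arguments: {"type":"object","properties":{"steps":{"type":"string"},"grip_force":{"type":"number"}},"required":["steps"]}

```bash
mkdir -p pics; cat > h.py <<'E'
import numpy as np, cv2
from station import *
def ray(cam,u,v,z):
    m=camera_model(cam);R=np.array(m["R"]);t=np.array(m["t"])
    d=R.T@np.array([(u-m["cx"])/m["fx"],(v-m["cy"])/m["fy"],1]);c=-R.T@t
    return c+d*(z-c[2])/d[2]
def proj(cam,X):
    m=camera_model(cam);p=np.array(m["R"])@np.array(X)+np.array(m["t"])
    return np.array([m["fx"]*p[0]/p[2]+m["cx"],m["fy"]*p[1]/p[2]+m["cy"]])
def grab(cam,name):
    f=grab_frame(cam);cv2.imwrite(f"pics/{name}.png",f[:,:,::-1]);return f
E
python3 - <<'E'
from h import *
for c in("scene","top"):
    f=grab(c,c+"0"); m=camera_model(c);R=np.array(m["R"]);print(c,-R.T@np.array(m["t"]),R[2],m["fx"])
a=cv2.imread("pics/top0.png");cv2.imwrite("pics/top0b.png",cv2.resize(a,(800,600),interpolation=cv2.INTER_CUBIC))
print(state(),tcp_to_grasp)
E
```

```text
scene [ 1.37012599 -0.07608971  1.00273753] [-0.68210738  0.08260627 -0.72657121] 480.7584645121345
top [0.47990433 0.00210099 0.99288273] [ 0.07386305  0.00656579 -0.99724678] 384.48781107964476
{'time_s': 0.1, 'joints': array([ 1.15470765e+00,  5.27615272e-02,  1.40159196e+00,  2.18378264e-05,
        1.68860864e+00, -7.03062463e-02]), 'dq': array([-2.57466922e-03, -3.69528498e-04, -2.12767229e-03,  1.17845727e-03,
       -6.58457017e-05,  2.91379305e-05]), 'tau': array([ 6.90642191e-04, -3.82580245e+01, -3.60985887e+01, -1.19089668e-04,
        4.75760709e-03,  1.12930593e-05]), 'tool_pos': array([0.17780997, 0.49369539, 0.23057883]), 'tcp_rot': array([-0.40677409,  0.57897938,  0.40628753,  0.57814199]), 'wrist_force': array([ 0.17291465, -0.20848171,  0.11420019]), 'wrist_torque': array([-0.0079931 , -0.02990605,  0.01202534]), 'finger_gap': 1.002023123725948} -0.0187
```

View pics/scene0.png

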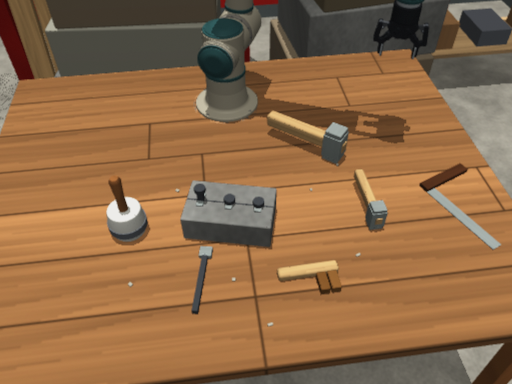

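View pics/top0b.png

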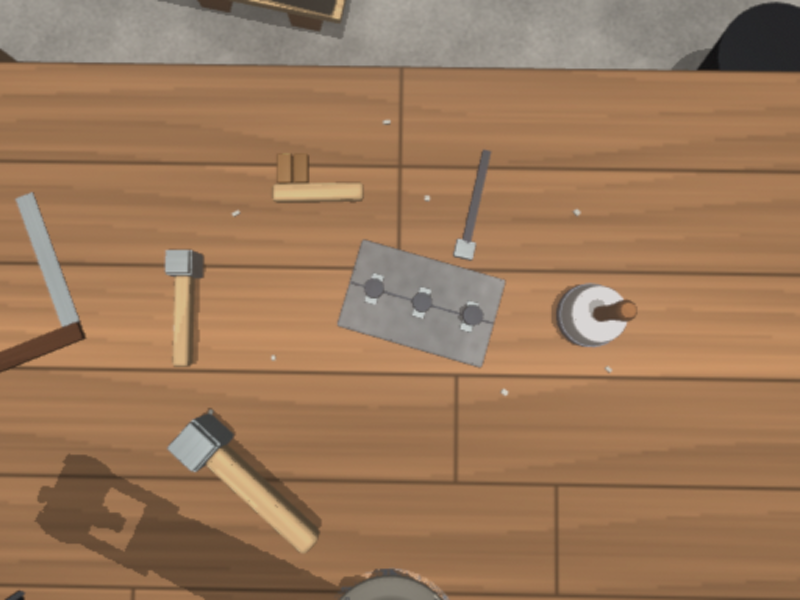

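The top view (800 px wide) shows two hammers. The small one has its head at (180,262), the handle end at (182,365), and measures about 40 mm across the head and 163 mm long. The big one is at (200,440), about 235 mm long. The bystanders are the brush (318,190), chisel (475,205), mallet (595,315) and a saw. In the scene view the plug at (200,190) stands proud, which is the one at (472,315) in the top view. I choose the small hammer and measure next.

```bash
python3 - <<'E'
from h import *
a=cv2.imread("pics/top0.png");hsv=cv2.cvtColor(a,cv2.COLOR_BGR2HSV);k=512/800
def blobs(mask,x0,y0,x1,y1,z,lab,amin=40):
    m=np.zeros_like(mask);m[y0:y1,x0:x1]=mask[y0:y1,x0:x1]
    for c in cv2.findContours(m,0,2)[0]:
        if cv2.contourArea(c)<amin: continue
        r=cv2.minAreaRect(c);b=cv2.boxPoints(r);w=np.array([ray("top",*p,z)[:2] for p in b])
        print(lab,np.round(r[0],1),"ctr",ray("top",*r[0],z)[:2].round(4),"sides",np.linalg.norm(w[1]-w[0]).round(4),np.linalg.norm(w[2]-w[1]).round(4),"box",w.round(3).tolist())
H,S,V=[hsv[:,:,i] for i in range(3)]
grey=((S<60)&(V>110)).astype(np.uint8)*255
blobs(grey,95,150,140,185,.076,"head")
wood=((S>60)&(V>185)).astype(np.uint8)*255
blobs(wood,100,170,135,245,.053,"handle")
stone=((S<40)&(V>80)).astype(np.uint8)*255
blobs(stone,205,145,335,245,.08,"stone",500)
dark=(V<80).astype(np.uint8)*255
blobs(dark,225,170,320,220,.099,"plug",30)
for i in range(0):pass
c=a[145:250,80:345];cv2.imwrite("pics/c1.png",cv2.resize(c,None,fx=3,fy=3,interpolation=cv2.INTER_CUBIC))
E
```

```text
head [113.5 168. ] ctr [0.5946 0.3357] sides 0.041 0.0388 box [[0.614, 0.357], [0.614, 0.316], [0.576, 0.314], [0.575, 0.355]]
handle [131. 215.] ctr [0.4826 0.2963] sides 0.0147 0.0244 box [[0.495, 0.304], [0.495, 0.289], [0.471, 0.288], [0.47, 0.303]]
handle [109.5 205.5] ctr [0.5049 0.3499] sides 0.0469 0.1395 box [[0.575, 0.376], [0.575, 0.33], [0.436, 0.324], [0.435, 0.37]]
stone [269.4 193.5] ctr [ 0.5388 -0.0399] sides 0.138 0.2283 box [[0.503, 0.088], [0.636, 0.052], [0.575, -0.168], [0.443, -0.13]]
```

View pics/c1.png

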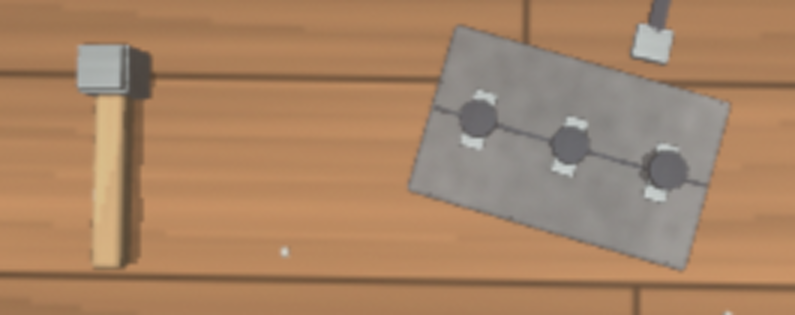

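The crop confirms a 40 mm head at crop (102,68), the handle from (110,95) to (107,267), the stone 138 x 228 mm, and the proud plug at crop (664,170).

```bash
python3 - <<'E'
from h import *
from scipy.spatial.transform import Rotation as Ro
f=lambda u,v,z:ray("top",80+(u+.5)/3-.5,145+(v+.5)/3-.5,z)[:2].round(4)
print("handle L/R near head",f(96,98,.053),f(125,98,.053),"end",f(93,265,.053),f(122,265,.053),"head",f(102.5,67,.076))
for z in(.124,.134):print("plugA",z,f(665,170,z))
print("plugB,C",f(571,146,.099),f(479,118,.099))
print(Ro.from_quat(state()["tcp_rot"]).as_matrix().round(3))
# scene view: proud plug height
print("scene pred",[proj("scene",[.519,-.112,z]).round(1) for z in(.124,.134)],proj("scene",[.5388,-.04,.099]).round(1))
print("scene head top pred",proj("scene",[.595,.336,.076]).round(1))
E
```

```text
handle L/R near head [0.5743 0.3476] [0.5747 0.3237] end [0.4381 0.3442] [0.4384 0.3206] head [0.597 0.335]
plugA 0.124 [ 0.5194 -0.1101]
plugA 0.134 [ 0.519  -0.1089]
plugB,C [ 0.538  -0.0403] [0.5587 0.0315]
[[-0.001 -0.941  0.339]
 [-0.001  0.339  0.941]
 [-1.     0.    -0.001]]
scene pred [array([198.3, 188. ]), array([197.9, 185.3])] [227.8 197.5]
scene head top pred [376.  204.5]
```

Emit:
jog_arm --steps "0 0 0 -0.118 0 0 1; 0 0 0 -0.118 0 0 1; 0 -0.089 -0.042 0 0 0 1; 0 -0.089 -0.042 0 0 0 1; 0 -0.089 -0.042 0 0 0 1; 0 -0.089 -0.042 0 0 0 1; 0 -0.089 -0.042 0 0 0 1; 0 -0.089 -0.042 0 0 0 1; 0 -0.089 -0.042 0 0 0 1; 0 -0.089 -0.042 0 0 0 1" --grip_force 100

```text
time_s: 1.35
tool_pos: [0.5392, 0.334, 0.2308]
tcp_rot: [-0.506, 0.494, 0.506, 0.493]
wrist_force: [-0.2, 0.5, 1.0]
finger_gap: 0.999
```

```bash
cat > s.py <<'E'
from h import *
import sys
from scipy.spatial.transform import Rotation as Ro
s=state();M=Ro.from_quat(s["tcp_rot"]).as_matrix();g=np.array([float(v) for v in sys.argv[1:4]])
print(s["time_s"],s["tool_pos"].round(4),M.round(3).tolist(),"units",(M.T@(g-s["tool_pos"])/.5).round(4),"zyaw",np.degrees(np.arctan2(M[1,2],M[0,2])).round(2),"gap",round(s["finger_gap"],3),s["wrist_force"].round(1),s["wrist_torque"].round(2))
E
python3 s.py .5365 .3345 .0193
```

```text
1.35 [0.5392 0.334  0.2308] [[-0.001, -1.0, -0.025], [-0.0, -0.025, 1.0], [-1.0, 0.001, -0.0]] units [0.4229 0.0051 0.0013] zyaw 91.43 gap 0.999 [-0.2  0.5  1. ] [ 0.03  0.   -0.05]
```

Emit:
jog_arm --steps "0.1 0.005 0.001 0 0 0 1; 0.1 0 0 0 0 0 1; 0.1 0 0 0 0 0 1; 0.08 0 0 0 0 0 1; 0.043 0 0 0 0 0 1; 0 0 0 0 0 0 1; 0 0 0 0 0 0 -1; 0 0 0 0 0 0 -1; 0 0 0 0 0 0 -1; 0 0 0 0 0 0 -1"

```text
time_s: 2.6
tool_pos: [0.536, 0.3358, 0.0211]
tcp_rot: [0.506, -0.493, -0.506, -0.494]
wrist_force: [-0.2, 1.3, 4.3]
finger_gap: 0.288
```

Emit:
jog_arm --steps "0 0 0 0 0 0 -1; 0 0 0 0 0 0 -1; 0 0 0 0 0 0 -1"

```text
time_s: 2.98
tool_pos: [0.536, 0.3358, 0.0211]
tcp_rot: [0.506, -0.493, -0.506, -0.494]
wrist_force: [-2.1, -0.1, 6.5]
finger_gap: 0.284
```

```bash
python3 s.py .5365 .3345 .0193
```

```text
2.975 [0.536  0.3358 0.0211] [[0.002, -1.0, -0.025], [0.001, -0.025, 1.0], [-1.0, -0.002, 0.001]] units [ 0.0036 -0.001  -0.0027] zyaw 91.43 gap 0.284 [-2.1 -0.1  6.5] [0.15 0.13 0.  ]
```

Emit:
jog_arm --steps "-0.03 0 0 0 0 0 -1; -0.06 0 0 0 0 0 -1; -0.08 0 0 0 0 0 -1; -0.08 0 0 0 0 0 -1; -0.08 0 0 0 0 0 -1; -0.05 0 0 0 0 0 -1; 0 0 0 0 0 0 -1; 0 0 0 0 0 0 -1"

```text
time_s: 3.98
tool_pos: [0.5346, 0.3348, 0.2071]
tcp_rot: [-0.506, 0.495, 0.507, 0.492]
wrist_force: [0.2, 0.1, -8.3]
finger_gap: 0.291
```

```bash
python3 s.py .459 -.1115 .205; python3 -c "
from h import *
a=grab('scene','s1')
cv2.imwrite('pics/s1c.png',cv2.resize(a[80:280,160:460,::-1],None,fx=2.5,fy=2.5))"
```

```text
3.975 [0.5346 0.3348 0.2071] [[-0.004, -1.0, -0.025], [-0.002, -0.025, 1.0], [-1.0, 0.004, -0.002]] units [ 0.0068  0.1734 -0.8886] zyaw 91.42 gap 0.291 [ 0.2  0.1 -8.3] [-0.06  0.41  0.01]
```

View pics/s1c.png

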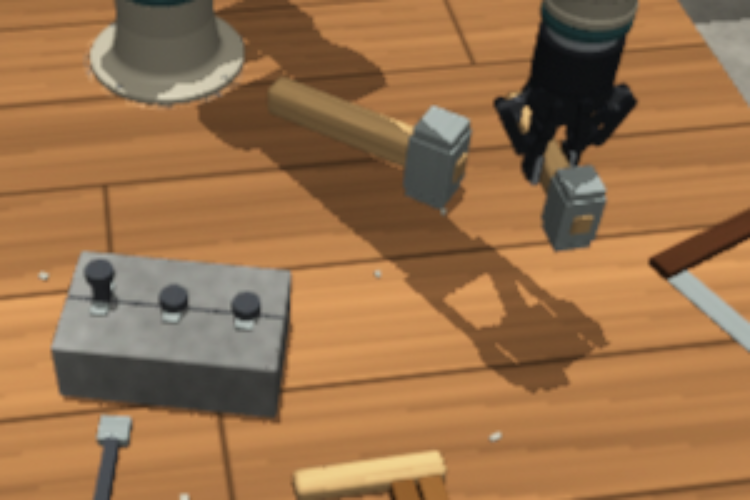

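The hammer is held level (head at crop (573,210)), and the proud plug is at crop (100,270). Now I carry it over.

Emit:
jog_arm --steps "0 0.01 -0.05 0 0 0 -1; 0 0.019 -0.095 0 0 0 -1; 0 0.019 -0.1 0 0 0 -1; 0 0.02 -0.1 0 0 0 -1; 0 0.02 -0.1 0 0 0 -1; 0 0.02 -0.1 0 0 0 -1; 0 0.02 -0.1 0 0 0 -1; 0 0.02 -0.1 0 0 0 -1; 0 0.018 -0.09 0 0 0 -1; 0 0.008 -0.05 0 0 0 -1"

```text
time_s: 5.28
tool_pos: [0.4582, -0.1112, 0.2081]
tcp_rot: [-0.505, 0.495, 0.506, 0.494]
wrist_force: [0.1, 0.3, -7.2]
finger_gap: 0.286
```

Emit:
jog_arm --steps "0 0 0 0 0 0 -1; 0 0 0 0 0 0 -1"

```text
time_s: 5.52
tool_pos: [0.4592, -0.1087, 0.2088]
tcp_rot: [-0.506, 0.494, 0.507, 0.493]
wrist_force: [0.5, 0.1, -6.7]
finger_gap: 0.289
```

```bash
python3 s.py .459 -.1115 .175; python3 -c "
from h import *
a=grab('scene','s2');b=grab('top','t2')
A=cv2.resize(a[120:260,130:300,::-1],(400,330));B=cv2.resize(b[140:260,220:366,::-1],(400,330))
cv2.imwrite('pics/s2c.png',np.hstack([A,B]))
s=state()['tool_pos'];print('head top pred in top crop',(proj('top',s+[.06,.0015,.055])-[220,140])*2.74)"
```

```text
5.525 [ 0.4592 -0.1087  0.2088] [[-0.002, -1.0, -0.025], [0.001, -0.025, 1.0], [-1.0, 0.002, 0.001]] units [ 0.0675  0.0003 -0.0056] zyaw 91.44 gap 0.289 [ 0.5  0.1 -6.7] [-0.02  0.35 -0.05]
head top pred in top crop [244.4277528  159.14952832]
```

View pics/s2c.png

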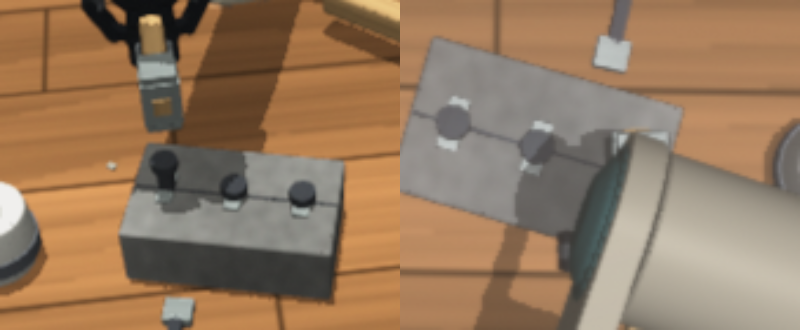

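The head lines up over the proud plug: its front edge is at top crop (641,130), close to the prediction. Now I press down.

Emit:
jog_arm --steps "0.05 0 -0.005 0 0 0 -1; 0.04 0 0 0 0 0 -1; 0.015 0 0 0 0 0 -1; 0.015 0 0 0 0 0 -1; 0.015 0 0 0 0 0 -1; 0.015 0 0 0 0 0 -1; 0.012 0 0 0 0 0 -1; 0.008 0 0 0 0 0 -1"

```text
time_s: 6.62
tool_pos: [0.4602, -0.1116, 0.125]
tcp_rot: [0.507, -0.493, -0.506, -0.494]
wrist_force: [0.3, 3.7, 0.4]
finger_gap: 0.29
```

```bash
python3 s.py .459 -.1115 .120
```

```text
6.625 [ 0.4602 -0.1116  0.125 ] [[0.002, -1.0, -0.025], [0.0, -0.025, 1.0], [-1.0, -0.002, 0.0]] units [0.0099 0.0023 0.0003] zyaw 91.44 gap 0.29 [0.3 3.7 0.4] [ 0.52 -0.04  0.18]
```

Emit:
jog_arm --steps "0.004 0 0 0 0 0 -1; 0.004 0 0 0 0 0 -1; 0.003 0 0 0 0 0 -1; 0 0 0 0 0 0 -1"

```text
time_s: 7.12
tool_pos: [0.4601, -0.1117, 0.12]
tcp_rot: [0.507, -0.493, -0.506, -0.494]
wrist_force: [0.4, 3.0, 3.9]
finger_gap: 0.289
```

```bash
python3 s.py .459 -.1115 .120
```

```text
7.125 [ 0.4601 -0.1117  0.12  ] [[0.002, -1.0, -0.025], [-0.0, -0.025, 1.0], [-1.0, -0.002, -0.0]] units [0.     0.0021 0.0004] zyaw 91.44 gap 0.289 [0.4 3.  3.9] [ 0.74 -0.24  0.18]
```

Emit:
jog_arm --steps "0.004 0 0 0 0 0 -1; 0.004 0 0 0 0 0 -1; 0 0 0 0 0 0 -1"

```text
time_s: 7.5
tool_pos: [0.46, -0.1118, 0.1194]
tcp_rot: [0.507, -0.493, -0.506, -0.494]
wrist_force: [-15.9, 6.7, 28.3]
finger_gap: 0.291
```

```bash
python3 s.py .459 -.1115 .120; python3 -c "
from h import *
a=grab('scene','s3')
cv2.imwrite('pics/s3c.png',cv2.resize(a[140:250,150:300,::-1],None,fx=5,fy=5,interpolation=2))"
```

```text
7.5 [ 0.46   -0.1118  0.1194] [[0.002, -1.0, -0.025], [-0.001, -0.025, 1.0], [-1.0, -0.002, -0.001]] units [-0.0012  0.0019  0.0006] zyaw 91.45 gap 0.291 [-15.9   6.7  28.3] [1.43 1.74 0.32]
```

View pics/s3c.png

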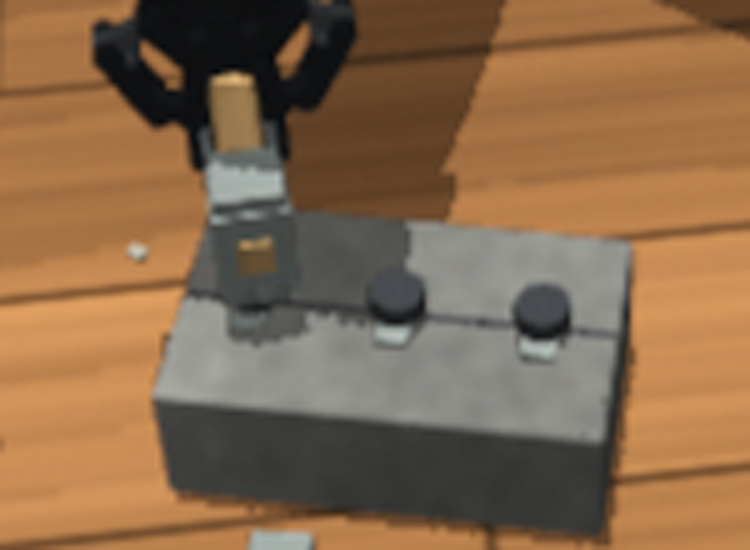

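The force jumped to about 35 N on the plug at the expected home height (TCP 0.119, expected 0.120), so the plug is on its stop. I lift and check.

Emit:
jog_arm --steps "-0.016 0 0 0 0 0 -1; -0.04 0 0 0 0 0 -1; -0.07 0 0 0 0 0 -1; -0.06 0 0 0 0 0 -1; 0 -0.012 0.06 0 0 0 -1; 0 -0.018 0.09 0 0 0 -1; 0 -0.02 0.1 0 0 0 -1; 0 -0.02 0.1 0 0 0 -1; 0 -0.02 0.1 0 0 0 -1; 0 -0.02 0.1 0 0 0 -1"

```text
time_s: 8.8
tool_pos: [0.507, 0.1653, 0.2059]
tcp_rot: [-0.505, 0.496, 0.506, 0.492]
wrist_force: [0.8, -1.6, -6.8]
finger_gap: 0.29
```

Emit:
jog_arm --steps "0 -0.02 0.1 0 0 0 -1; 0 -0.02 0.1 0 0 0 -1; 0 -0.018 0.09 0 0 0 -1; 0 -0.007 0.05 0 0 0 -1; 0 0 0 0 0 0 -1; 0 0 0 0 0 0 -1"

```text
time_s: 9.55
tool_pos: [0.5357, 0.3342, 0.2064]
tcp_rot: [-0.506, 0.495, 0.506, 0.493]
wrist_force: [-0.0, 0.2, -7.3]
finger_gap: 0.29
```

```bash
python3 s.py .536 .335 .0215; python3 -c "
from h import *
a=grab('scene','s4')
cv2.imwrite('pics/s4c.png',cv2.resize(a[80:280,160:460,::-1],None,fx=2.6,fy=2.6,interpolation=2))"
```

```text
9.55 [0.5357 0.3342 0.2064] [[-0.003, -1.0, -0.024], [-0.002, -0.024, 1.0], [-1.0, 0.003, -0.002]] units [ 0.3698 -0.0016  0.0025] zyaw 91.38 gap 0.29 [-0.   0.2 -7.3] [-0.06  0.4  -0.01]
```

View pics/s4c.png

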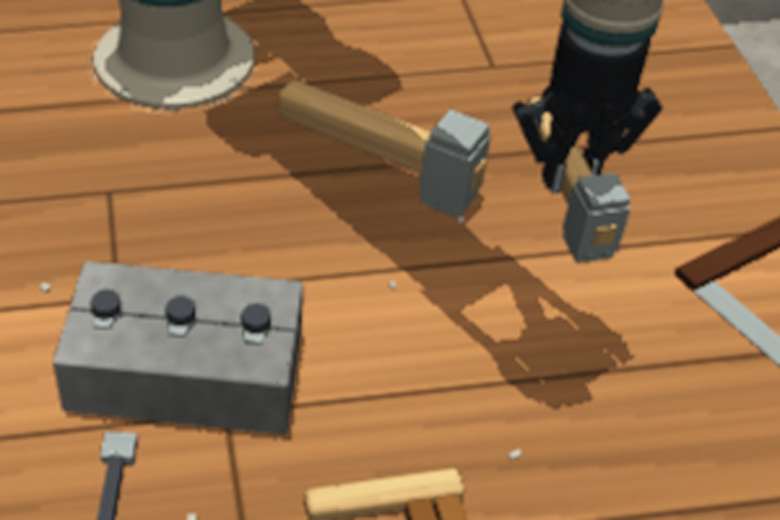

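All three plugs are at the same height (crop (105,300), (180,308), (256,316)), and the hammer is still level in the grip. I set it down.

Emit:
jog_arm --steps "0.08 0 0.002 0 0 0 -1; 0.09 0 0 0 0 0 -1; 0.09 0 0 0 0 0 -1; 0.06 0 0 0 0 0 -1; 0.03 0 0 0 0 0 -1; 0.01 0 0 0 0 0 -1; 0.008 0 0 0 0 0 -1; 0 0 0 0 0 0 -1"

```text
time_s: 10.6
tool_pos: [0.5365, 0.3366, 0.0254]
tcp_rot: [0.506, -0.493, -0.506, -0.494]
wrist_force: [0.2, 0.4, -5.4]
finger_gap: 0.292
```

```bash
python3 s.py .536 .335 .0211
```

```text
10.6 [0.5365 0.3366 0.0254] [[0.002, -1.0, -0.025], [0.001, -0.025, 1.0], [-1.0, -0.002, 0.001]] units [ 0.0086  0.0011 -0.0031] zyaw 91.42 gap 0.292 [ 0.2  0.4 -5.4] [-0.07  0.41 -0.02]
```

Emit:
jog_arm --steps "0.004 0 0 0 0 0 -1; 0.004 0 0 0 0 0 -1; 0.002 0 0 0 0 0 -1; 0 0 0 0 0 0 -1"

```text
time_s: 11.1
tool_pos: [0.5365, 0.3367, 0.0213]
tcp_rot: [0.506, -0.493, -0.506, -0.494]
wrist_force: [-5.6, -1.5, 3.0]
finger_gap: 0.291
```

Emit:
jog_arm --steps "0 0 0 0 0 0 0.3; 0 0 0 0 0 0 1; 0 0 0 0 0 0 1; 0 0 0 0 0 0 1; -0.04 0 0 0 0 0 1; -0.08 0 0 0 0 0 1; -0.1 0 0 0 0 0 1; -0.1 0 0 0 0 0 1; 0 0 0 0 0 0 1; 0 0 0 0 0 0 1"

```text
time_s: 12.35
tool_pos: [0.5359, 0.3363, 0.18]
tcp_rot: [0.506, -0.493, -0.506, -0.494]
wrist_force: [-0.5, -0.1, -0.2]
finger_gap: 1.0
```

```bash
python3 s.py .536 .335 .0211; python3 -c "
from h import *
grab('scene','s5')"
```

```text
12.35 [0.5359 0.3363 0.18  ] [[0.001, -1.0, -0.025], [0.0, -0.025, 1.0], [-1.0, -0.001, 0.0]] units [ 3.177e-01  1.000e-04 -2.700e-03] zyaw 91.43 gap 1.0 [-0.5 -0.1 -0.2] [-0.01  0.01  0.  ]
```

View pics/s5.png

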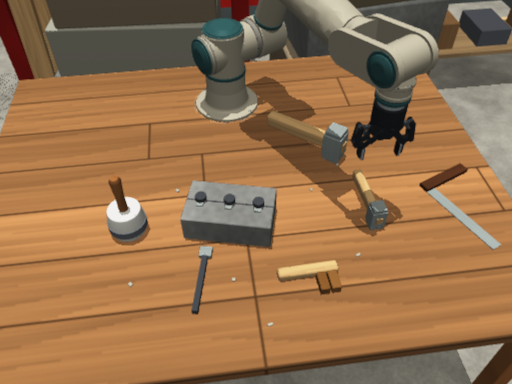

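The hammer stands on the bench at (375,212), as it did at the start. The plugs are level at (200,197), (230,200) and (258,203), and nothing else has moved.

```bash
python3 -c "
from station import close_job
print(close_job())"
```

```text
the job is handed in; nothing more can be done
None
```

I picked up the small lump hammer, with a head measured at about 40 mm. I pressed the proud plug down with its head without letting go, then stood the hammer back on the bench where it began, clear of the stone. I handed the job in with the clock at about 12.4 s.

- **Plug home:** the force on the plug jumped to about 35 N at TCP z 0.119, where 0.120 was expected for the stop. The pictures afterwards show all three plugs level.
- **Hammer at rest:** the last picture shows it standing on its face, and the wrist force was about zero after release.
- **Bystanders:** the mallet, brush and chisel look unmoved in the last picture; I compared by eye and did not measure them.

No check failed or disagreed. `close_job` gave no verdict.

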